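# Pump up the suction clamp on a window sash

## Robot

A 6-joint arm with a two-finger parallel gripper is mounted at the origin on the work surface. World frame = base frame: x ahead of the robot, y to its left, z up, the work surface at z = 0. Lengths are in mm, angles in rad, forces in N, time in s.
With the tool pointing down it reaches from about 350 to 775 mm from the base axis. Payload 7.3 kg.
Tool frame: the origin (TCP) lies between the finger pads; the fingertips stand 22 mm ahead of it and the grasp point (between the pads) lies 3 mm ahead of it; z points along the fingers, x is the direction in which the jaws open and shut, and the axes are right-handed (so a half turn about z gives the same grasp; the last joint's range is limited). The gripper opens to 92 mm and grips with 3 to 60 N. Pads are 19 mm wide; open, the fingers measure 130 mm over their backs; the gripper's body (75 mm by 190 mm) begins 47 mm behind the grasp point.
Start: joints at [-1.251, 0.342, 1.524, -0, 1.275, -0.146], TCP at [235.821, -469.075, 248.741] pointing down, gripper open.
Joint ranges: [-2.53, 2.53], [-0.77, 2.02], [0.04, 2.7], [-1, 4.14], [0.28, 2.66], [-3.11, 3.11]. Speed limits (rad/s): [2.57, 2.57, 3.14, 3.14, 3.14, 3.14].

## Interface

Orientations are given as [roll, pitch, yaw] about the fixed x, y, z axes, in that order (R = Rz(yaw) Ry(pitch) Rx(roll)).
In Python, from plant import * gives the robot as it stands. The module is installed in compiled form; this text tells all that it offers.
- The arm moves only by the shell command python3 -m handwheel 'ROWS' [OPENING]. ROWS is a JSON object of lists of equal length, an entry for each row: "translation": the shift along the world's x, y, z in units of 15 cm (1.0 is 15 cm), a list of three; "twist": the turn about the world's z in units of 90 degrees (1.0 is 90 degrees). In form: {"translation": [[tx, ty, tz], ...], "twist": [twist, ...]}. A call has exactly 8 rows; each row shifts and turns the pose as measured when the row begins; what a row does not reach is not made up. A row lasts 1/8 s, in which the tool goes at most 62.5 mm and 10.7 degrees, less where a joint would pass 70% of its speed; a pose out of reach is approached as far as the arm can. A call with a number of a shift or a turn outside -1 to 1 is refused whole. A call with a gripper value outside its range is refused whole. OPENING is the closure in counts, from 0 (fully open) to 255 (shut), set as the call begins (- or left out, the last holds). The fingers move at their own pace and stop on an object; the grip force is fixed at half the most. Time passes only in rows, so rows that do not move let the fingers close, or fill a call up. It gives the time, the measured TCP pose, the force and the opening at its end, in the units of the state.
- get_obs(): the state, without advancing time (a new reading comes with each control period).
- capture(name): name is "scene" or "top"; returns a dict with "img" (420x560x3 uint8, red, green, blue), "vertical_fov" (degrees; the focal length in pixels is half the picture's height over the tangent of half this angle, whatever the lens; pixels are square), "cx", "cy" (the principal point, pixels), "distortion" ([k1, k2, p1, p2, k3] as OpenCV has them; the pictures are not rectified), "world_from_camera" (4x4, takes a point from camera to world coordinates). Camera axes: x right, y up, looking along -z (the intrinsics and any distortion apply to the point x, -y, -z); pixel columns grow to the right and rows downward; lengths in mm; the calibration is good to about 2 mm. A picture is of the moment at which its call begins. There is no depth.
- close_job(): hands the job in, once; it reports no verdict.
Trained networks look in the newest picture that a camera, given by its name, has taken for a name from the list of things; names that differ only in an ending like _2 or _b are one class to them, and where a whole thing is asked for, a point or a joint stands for the part that bears it (a point fixed in the world has none). Each returns a list of dicts, best first, with "score" (0 to 1); they miss things now and then, are a little off and sometimes report something else, mostly with a low value. They report only what shows in the picture. A call takes as long as a camera call.
- search_frame(camera, label): "position" ([x, y, z] in mm, in the coordinates of the camera as it stood for that picture, good to about 4 mm: the middle of the surface that is visible of it).
- spot_point(camera, label): "position" ([x, y, z] in mm, in the coordinates of the camera as it stood for that picture, good to about 4 mm: a listed point, or the origin of a listed thing).
The state is a dict: "time": time; "joint_positions": joint angles; "dq": joint speeds; "tau": joint torques, N m; "tool_pos": TCP position; "tcp_rot": TCP orientation; "contact_force": force on the tool from outside, world axes, zero at the start; "moment": the same for the moment, N m; "grip_width": finger opening in mm.
Only numpy, scipy, OpenCV 4.12 (cv2) and the standard library are available. Lean on these libraries where they do the work, as an engineer would, in place of code of your own. Each camera call takes 0.05 s, during which the arm holds its last target.

## Task

The suction clamp on the window sash is low on vacuum: pump its big mushroom plunger with your fingertips, pressing it all the way down and letting it come all the way back up each time, until the indicator pin at the other end of the clamp has popped fully out. Only press the plunger, never pull it up; do not touch the pin, do not press the small release button, and leave the glue bottle, the sanding block and the screwdriver where they are. Finish with the plunger back up.

Things in the scene. Friction and masses are not known exactly. Their poses are not given: they have to be found in the camera images.
- sash: Window sash lying flat and fixed on the bench: 400 x 480 mm, wooden rails 45 mm wide and 32 mm high round a glass pane whose top is 20 mm above the bench. Origin: centre of its underside, x across the 400 mm side.
- clamp: Hand-pumped suction clamp, stuck fast to the pane (it cannot shift): round black rubber foot 150 mm across and 16 mm high, aluminium housing above. Origin: centre of its underside; z up; the pump plunger is 36 mm off the centre towards its -x, the indicator pin 40 mm off towards its +x, the release button 40 mm off towards its +y. It yaws to any heading.
- plunger_top (a point): Centre of the flat top of the pump's black mushroom cap, 42 mm across and 15 mm thick, on an 8 mm radius stem, 98 mm above the clamp's underside when up (the highest thing on the clamp while the pin is in). z up. It moves down with the plunger.
- plunger (a joint): Plunger stroke in m: 0 up (at rest, within 0.5 mm), 0.024 fully down at a hard stop. The spring needs about 9 N at the bottom, and the pump resists speed (50 N per m/s, so press at about 0.05 m/s); freed, it is back up in 0.6 s. A full stroke (0.022 or more) lifts the pin one 4 mm tooth (the first gives 0 to 4 mm); it must come back to under 0.003 to take the next. Pulling it above 0 is wrong.
- pin_top (a point): Centre of the top of the steel indicator pin, 12 mm across, in the slim turret with the dark collar. The collar's top is 72 mm above the clamp's underside; the pin stands 3 mm proud of it when in and 26 to 27 mm when fully out.
- pin (a joint): How far the pin has come out in m: 0 fully in, 0.0225 to 0.024 fully out (the last tooth; further strokes do no more); the tooth before stands at about 0.019. Starts anywhere from 0 to 0.009, so 4 to 6 full strokes are needed. It stays where it is between strokes.
- release_top (a point): Centre of the top of the small black release button, 17 mm across, 40 mm above the clamp's underside; pressed 5 mm it would let the vacuum go. Leave it alone.
- glue: White glue bottle, 48 mm across, 115 mm tall, standing on the pane; origin at the centre of its underside. Bystander.
- sander: Cork sanding block, 70 x 38 x 24 mm, lying on the pane; origin at the centre of its underside. Bystander.
- driver: Screwdriver about 190 mm long with a dark wooden handle, lying on the bench beside the sash. Bystander.
- release (a joint): Release button travel in m: 0 up, 0.005 pressed. Must stay up.

How it is judged (in metres and radians):
On the way, in this order (a step that is already met when the one before it is completed fails the run):
1. the plunger is pressed all the way down (value of joint plunger above 0.02 m), for 0.05 s.
2. the plunger is let back up (value of joint plunger below 0.004 m), for 0.05 s.
3. the plunger is pressed all the way down again (value of joint plunger above 0.02 m), for 0.05 s.
4. the pin is fully out (value of joint pin above 0.0215 m), for 0.05 s.
At the end, for the whole second after the job is handed in: The pin stands out by more than 21.5 mm, the plunger is back up (within 3 mm) and the bystanders stand within 20 mm of where they were (value of joint pin above 0.0215 m and value of joint plunger below 0.003 m and distance of each of glue, sander, driver from where it was at the start of the episode below 0.02 m); the robot touches nothing.
It fails at once if the robot touches the indicator pin (over 1 N) (contact force between any of the arm, the fingers and pin above 1 N).
It fails at once if the plunger is pulled up (over 3 mm) (value of joint plunger below -0.003 m).
It fails at once if the release button is pressed (over 2 mm) (value of joint release above 0.002 m).
It fails at once if the glue bottle, sanding block or screwdriver is shifted by over 20 mm (distance of any of glue, sander, driver from where it was at the start of the episode above 0.02 m).
It also fails if it takes over 64 s, if anything falls off the work surface, if the arm or the gripper's body presses on something with over 40 N, if the wrist force passes 120 N, or if a joint passes its speed limit or range.

## Working session

There is one attempt and no reset: what is moved stays moved. The work goes in short steps, Python scripts to look and compute and a shell command to move; the robot and the scene stay as the last step left them, time stands still between calls to the robot, and variables do not carry over. Pictures are saved under pics/ and viewed, and the job is handed in when it is done.

```bash
mkdir -p pics
cat > h.py <<'E'
from plant import *
import numpy as np, cv2
def shot(cam,name):
    c=capture(cam); cv2.imwrite('pics/'+name,c['img'][:,:,::-1]); return c
def w(c,p):
    return (np.array(c['world_from_camera'])@np.append(p,1))[:3]
E
python3 - <<'E'
from h import *
for cam in('scene','top'):
    c=shot(cam,cam+'1.png')
    print(cam,np.round(np.array(c['world_from_camera'])[:3,3]))
    for l in('clamp','plunger_top','pin_top','release_top','glue','sander','driver','sash'):
        print(l,[(np.round(w(c,d['position'])),round(d['score'],2)) for d in spot_point(cam,l)[:2]])
o=get_obs();print(o)
E
```

```text
scene [ 940. -327.  964.]
clamp [(array([533., -56.,  23.]), 0.93)]
plunger_top [(array([553., -79., 122.]), 0.79)]
pin_top [(array([508., -21., 100.]), 0.53)]
release_top [(array([500., -75.,  59.]), 0.59)]
glue [(array([477., 181.,  17.]), 0.63)]
sander [(array([621., 183.,  24.]), 0.75)]
driver [(array([460., 447.,   1.]), 0.56)]
sash [(array([544.,  45.,   3.]), 0.94)]
top [ 487.  153. 1252.]
clamp [(array([537., -53.,  18.]), 0.6)]
plunger_top [(array([550., -77., 118.]), 0.75)]
pin_top [(array([510., -25., 102.]), 0.5)]
release_top [(array([502., -79.,  60.]), 0.46)]
glue [(array([482., 182.,  24.]), 0.63)]
sander []
driver [(array([462., 448.,   4.]), 0.62)]
sash [(array([544.,  48.,   2.]), 0.97), (array([463., 450.,   1.]), 0.55)]
{'time': 0.9, 'joint_positions': array([-1.25097589e+00,  3.41989548e-01,  1.52409284e+00, -8.42371419e-06,
        1.27538630e+00, -1.45974979e-01]), 'dq': array([ 2.64321981e-04, -2.45149176e-04, -3.70972890e-04,  4.65393098e-04,
        7.97853613e-05, -8.77859527e-04]), 'tau': array([ 6.87818647e-04, -4.31117427e+01, -2.44482726e+01,  7.18223280e-02,
        4.82207537e-02,  1.22343113e-05]), 'tool_pos': array([ 235.83209246, -469.07667058,  248.74844069]), 'tcp_rot': array([ 3.14156665e+00, -1.21475672e-04, -1.10499846e+00]), 'contact_force': array([-0.14644095, -0.2095348 ,  0.77849949]), 'moment': array([-0.00493939, -0.03951848,  0.04875764]), 'grip_width': 91.62621195227689}
```

View pics/scene1.png

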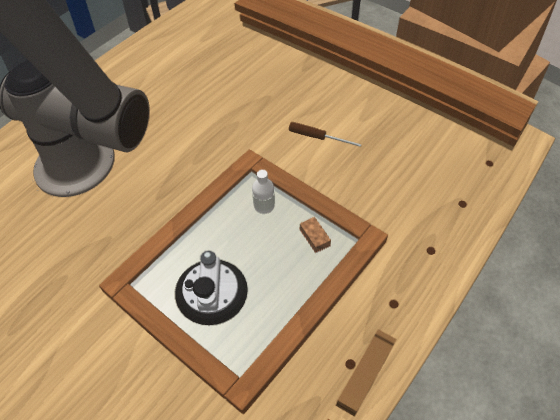

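View pics/top1.png

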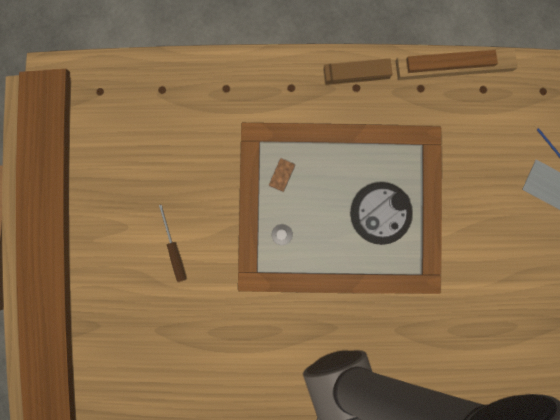

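The pictures show the cap at top-view pixel (400,202), the pin turret at (372,223) and the release button at (394,226). In the scene view the cap is at about (204,286). I'll refine the cap position from its pixels.

```bash
cat >> h.py <<'E'
def K(c):
    f=c['img'].shape[0]/2/np.tan(np.radians(c['vertical_fov'])/2)
    return np.array([[f,0,c['cx']],[0,f,c['cy']],[0,0,1]])
def ray(c,u,v,z):
    n=cv2.undistortPoints(np.array([[[u,v]]],float),K(c),np.array(c['distortion'],float))[0,0]
    T=np.array(c['world_from_camera']);d=T[:3,:3]@[n[0],-n[1],-1];o=T[:3,3]
    return o+d*(z-o[2])/d[2]
def proj(c,p):
    T=np.linalg.inv(np.array(c['world_from_camera']));q=(T@np.append(p,1))[:3]*[1,-1,-1]
    return cv2.projectPoints(q.reshape(1,1,3),np.zeros(3),np.zeros(3),K(c),np.array(c['distortion'],float))[0][0,0]
E
python3 - <<'E'
from h import *
t=capture('top');s=capture('scene')
print(ray(t,400,202,118),ray(s,204,286,118),ray(t,372,223,100))
ims=[]
for c in(s,t):
    im=c['img'][:,:,::-1]
    u,v=proj(c,[552,-78,118]);u0,v0=int(u)-35,int(v)-35;print(u,v)
    im=cv2.resize(im[v0:v0+70,u0:u0+70],(400,400),interpolation=cv2.INTER_CUBIC)
    k=400/70
    for a in np.linspace(0,6.28,24):
        q=proj(c,[552+21*np.cos(a),-78+21*np.sin(a),118]);cv2.circle(im,(int((q[0]-u0+.5)*k),int((q[1]-v0+.5)*k)),2,(0,0,255),-1)
    ims.append(im)
cv2.imwrite('pics/crop.png',np.hstack(ims))
E
```

```text
[550.83830635 -78.30566171 118.        ] [556.28760868 -80.98664057 118.        ] [505.42322652 -18.72887233 100.        ]
203.38051325221335 283.5871679119489
399.8550989358983 201.47104869575148
```

View pics/crop.png

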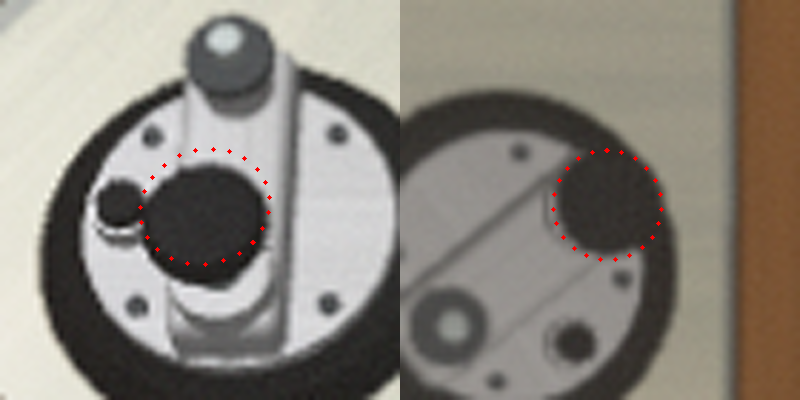

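The overlay puts the cap within about 3 mm of (553,-79,118) in both views. I'll shut the gripper and move above it.

```bash
python3 -m handwheel '{"translation":[[0.25,0.31,0],[0.25,0.31,0],[0.25,0.31,0],[0.25,0.31,0],[0.25,0.31,0],[0.25,0.31,0],[0.25,0.31,0],[0.25,0.31,0]],"twist":[0,0,0,0,0,0,0,0]}' 255
```

```text
time: 2.0
tool_pos: [541.4, -88.7, 249.5]
tcp_rot: [-3.14, -0.005, -1.114]
contact_force: [0.2, -0.5, -0.6]
grip_width: 16.6
```

```bash
python3 -m handwheel '{"translation":[[0.07,0.06,-0.15],[0,0,-0.2],[0,0,-0.15],[0,0,-0.07],[0,0,0],[0,0,0],[0,0,0],[0,0,0]],"twist":[0,0,0,0,0,0,0,0]}' 255
python3 - <<'E'
from h import *
o=get_obs();print(o['tool_pos'],o['tcp_rot'])
ims=[]
for n in('scene','top'):
    c=capture(n);im=c['img'][:,:,::-1]
    u,v=proj(c,[552,-78,118]);u0,v0=int(u)-35,int(v)-35
    ims.append(cv2.resize(im[v0:v0+70,u0:u0+70],(400,400),interpolation=cv2.INTER_CUBIC))
cv2.imwrite('pics/crop2.png',np.hstack(ims))
E
```

```text
time: 3.0
tool_pos: [556.2, -75.1, 164.3]
tcp_rot: [-3.135, -0.009, -1.107]
contact_force: [0.1, -0.6, 0.2]
grip_width: 0.7
[556.20721848 -75.12177101 164.34856442] [-3.13461967 -0.0087907  -1.10703459]
```

View pics/crop2.png

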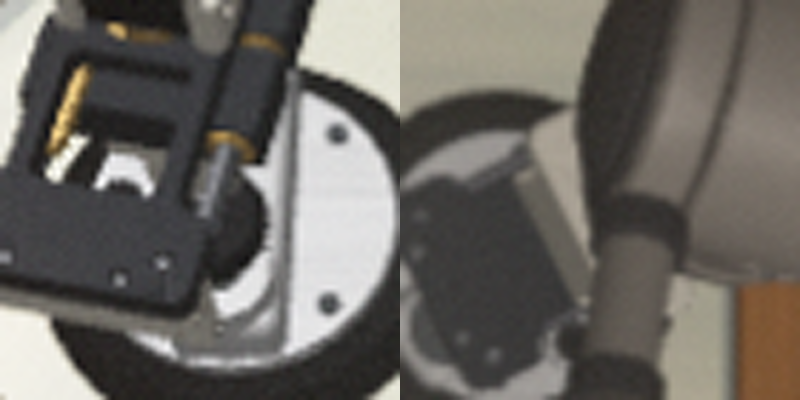

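The fingertips are shut and above the cap, about 4 mm off its centre. I'll correct that and descend to contact.

```bash
python3 -m handwheel '{"translation":[[-0.02,-0.027,-0.05],[0,0,-0.05],[0,0,-0.04],[0,0,-0.03],[0,0,-0.03],[0,0,-0.03],[0,0,0],[0,0,0]],"twist":[0,0,0,0,0,0,0,0]}' 255
python3 -c "
from h import *
o=get_obs();print(o['tool_pos'],o['contact_force'])"
```

```text
time: 4.1
tool_pos: [552.8, -79.5, 128.3]
tcp_rot: [-3.135, -0.009, -1.107]
contact_force: [-1.3, 0.7, 4.4]
grip_width: 0.2
[552.76240926 -79.51914049 128.3367619 ] [-1.26750605  0.70480495  4.37078792]
```

Contact shows about 5 N at roughly half stroke. I'll continue to the stop in small steps.

```bash
python3 -m handwheel '{"translation":[[0,0,-0.03],[0,0,-0.03],[0,0,-0.02],[0,0,-0.01],[0,0,0],[0,0,0],[0,0,0],[0,0,0]],"twist":[0,0,0,0,0,0,0,0]}' 255
python3 -c "
from h import *
o=get_obs();print(o['tool_pos'],o['contact_force'])"
```

```text
time: 5.1
tool_pos: [552.8, -79.5, 119.6]
tcp_rot: [-3.133, -0.012, -1.106]
contact_force: [-3.3, 0.2, 6.5]
grip_width: 0.5
[552.79807073 -79.50067309 119.60703447] [-3.33736953  0.21527086  6.49855492]
```

```bash
python3 -m handwheel '{"translation":[[0,0,-0.03],[0,0,-0.03],[0,0,-0.03],[0,0,-0.03],[0,0,0],[0,0,0],[0,0,0],[0,0,0]],"twist":[0,0,0,0,0,0,0,0]}' 255
python3 -c "
from h import *
o=get_obs();print(o['tool_pos'],o['contact_force'])"
```

```text
time: 6.1
tool_pos: [552.6, -79.4, 120.3]
tcp_rot: [-3.126, -0.021, -1.104]
contact_force: [-2.8, 0.3, 7.1]
grip_width: 0.4
[552.55932755 -79.38488195 120.27727458] [-2.83831041  0.26545559  7.09234268]
```

```bash
python3 -m handwheel '{"translation":[[0,0,0],[0,0,0],[0,0,0],[0,0,0],[0,0,0],[0,0,-0.02],[0,0,-0.03],[0,0,-0.04]],"twist":[0,0,0,0,0,0,0,0]}' 255
python3 - <<'E'
from h import *
o=get_obs();print(o['tool_pos'],o['tcp_rot'],o['contact_force'])
c=shot('scene','press.png');im=c['img'][:,:,::-1]
u,v=proj(c,[540,-60,100]);u0,v0=int(u)-50,int(v)-50
cv2.imwrite('pics/press_c.png',cv2.resize(im[v0:v0+100,u0:u0+100],(600,600),interpolation=cv2.INTER_CUBIC))
for n in('pin_top','plunger_top'):
    print(n,[(np.round(w(c,d['position'])),round(d['score'],2)) for d in spot_point('scene',n)[:2]])
o=get_obs();print(o['tool_pos'],o['contact_force'])
E
```

```text
time: 7.1
tool_pos: [552.8, -79.4, 115.5]
tcp_rot: [-3.123, -0.025, -1.103]
contact_force: [-24.0, 5.3, 71.0]
grip_width: 0.5
[552.77282383 -79.38865467 115.46848797] [-3.12252976 -0.02474311 -1.10347868] [-23.99850605   5.26139847  71.01058951]
pin_top []
plunger_top [(array([555., -80.,  97.]), 0.5)]
[552.64514973 -79.35516304 115.80778576] [-16.14908832   2.99810131  41.73036067]
```

View pics/press_c.png

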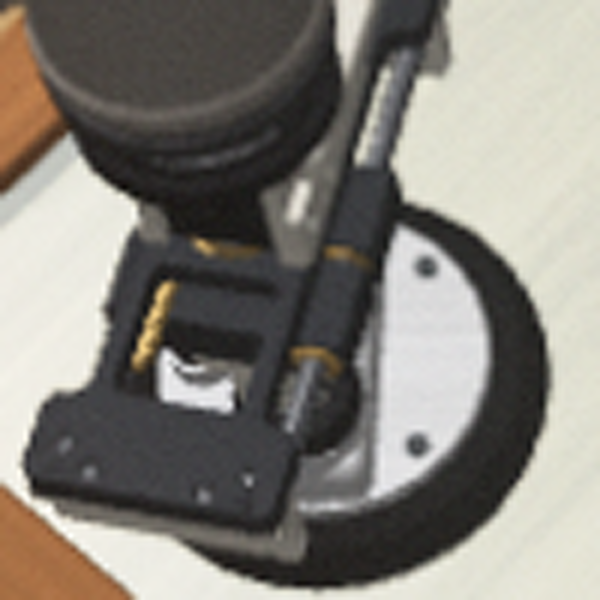

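The hard stop is at TCP z ≈ 115.5, as expected, with 71 N on the final push. I'll use gentler end rows from here. Next is the release.

```bash
python3 -m handwheel '{"translation":[[0,0,0.05],[0,0,0.06],[0,0,0.05],[0,0,0.04],[0,0,0],[0,0,0],[0,0,0],[0,0,0]],"twist":[0,0,0,0,0,0,0,0]}' 255
python3 - <<'E'
from h import *
o=get_obs();print(o['tool_pos'],o['tcp_rot'],o['contact_force'])
for cam in('scene','top'):
  c=shot(cam,'up1%s.png'%cam)
  for n in('pin_top','plunger_top'):
    print(n,[(np.round(w(c,d['position'])),round(d['score'],2)) for d in spot_point(cam,n)[:2]])
E
```

```text
time: 8.25
tool_pos: [552.4, -79.1, 146.6]
tcp_rot: [-3.122, -0.025, -1.103]
contact_force: [-0.2, -0.2, 0.0]
grip_width: 0.2
[552.37767966 -79.14367597 146.61922093] [-3.12243738 -0.02461365 -1.10342476] [-0.21375689 -0.15310582  0.01115407]
pin_top [(array([462., 446.,  -0.]), 0.21)]
plunger_top [(array([553., -76., 121.]), 0.48)]
pin_top []
plunger_top []
```

Free of contact with the plunger up. Stroke 2:

```bash
python3 -m handwheel '{"translation":[[0,0,-0.05],[0,0,-0.045],[0,0,-0.045],[0,0,-0.045],[0,0,-0.03],[0,0,-0.03],[0,0,-0.025],[0,0,-0.025]],"twist":[0,0,0,0,0,0,0,0]}' 255
python3 -c "
from h import *
o=get_obs();print(o['tool_pos'],o['tcp_rot'],o['contact_force'])"
```

```text
time: 9.55
tool_pos: [553.0, -79.2, 115.9]
tcp_rot: [-3.116, -0.033, -1.102]
contact_force: [-11.5, 2.3, 31.3]
grip_width: 0.4
[552.99892612 -79.24363372 115.93141203] [-3.11564537 -0.03282415 -1.10206004] [-11.54678552   2.29444097  31.28311871]
```

```bash
python3 -m handwheel '{"translation":[[0,0,0.05],[0,0,0.06],[0,0,0.05],[0,0,0.04],[0,0,0],[0,0,0],[0,0,0],[0,0,0]],"twist":[0,0,0,0,0,0,0,0]}' 255
python3 -m handwheel '{"translation":[[0,0,-0.05],[0,0,-0.045],[0,0,-0.045],[0,0,-0.045],[0,0,-0.03],[0,0,-0.025],[0,0,-0.02],[0,0,-0.025]],"twist":[0,0,0,0,0,0,0,0]}' 255
```

```text
time: 10.55
tool_pos: [552.1, -79.0, 145.7]
tcp_rot: [-3.118, -0.031, -1.102]
contact_force: [-0.4, -0.0, -0.6]
grip_width: 0.5
time: 11.55
tool_pos: [552.6, -79.1, 115.9]
tcp_rot: [-3.111, -0.039, -1.101]
contact_force: [-13.2, 3.7, 35.5]
grip_width: 0.4
```

Three strokes done. Stroke 4:

```bash
python3 -m handwheel '{"translation":[[0,0,0.05],[0,0,0.06],[0,0,0.05],[0,0,0.04],[0,0,0],[0,0,0],[0,0,0],[0,0,0]],"twist":[0,0,0,0,0,0,0,0]}' 255
python3 -m handwheel '{"translation":[[0,0,-0.05],[0,0,-0.045],[0,0,-0.045],[0,0,-0.045],[0,0,-0.03],[0,0,-0.025],[0,0,-0.02],[0,0,-0.025]],"twist":[0,0,0,0,0,0,0,0]}' 255
python3 -m handwheel '{"translation":[[0,0,0.05],[0,0,0.06],[0,0,0.05],[0,0,0.04],[0,0,0],[0,0,0],[0,0,0],[0,0,0]],"twist":[0,0,0,0,0,0,0,0]}' 255
```

```text
time: 12.55
tool_pos: [551.6, -78.8, 145.6]
tcp_rot: [-3.113, -0.037, -1.101]
contact_force: [-0.4, 0.8, -0.2]
grip_width: 0.4
time: 13.55
tool_pos: [552.2, -78.9, 115.9]
tcp_rot: [-3.107, -0.045, -1.099]
contact_force: [-13.0, 4.2, 35.5]
grip_width: 0.7
time: 14.55
tool_pos: [551.2, -78.7, 145.6]
tcp_rot: [-3.109, -0.043, -1.099]
contact_force: [0.2, 0.3, 0.3]
grip_width: 0.9
```

Before the last strokes I'll back off and check the pin. I also want a better tool heading, because the jaw axis lies over the pin.

```bash
python3 -m handwheel '{"translation":[[0,0,0.3],[0,0,0.3],[0,-0.3,0.1],[0,-0.35,0],[0,-0.35,0],[0,-0.35,0],[0,0,0],[0,0,0]],"twist":[0,0,0,0,0,0,0,0]}' 255
python3 - <<'E'
from h import *
o=get_obs();print(o['joint_positions'],o['tool_pos'])
ims=[]
for n in('scene','top'):
    c=shot(n,'chk_%s.png'%n);im=c['img'][:,:,::-1]
    for l in('pin_top','plunger_top'):
        print(n,l,[(np.round(w(c,d['position'])),round(d['score'],2)) for d in spot_point(n,l)[:2]])
    u,v=proj(c,[535,-55,100]);u0,v0=int(u)-35,int(v)-35
    im=cv2.resize(im[v0:v0+70,u0:u0+70],(400,400),interpolation=cv2.INTER_CUBIC)
    if n=='scene':
      for z,col in((95,(255,0,0)),(111,(0,255,0)),(115,(0,255,255)),(118.7,(0,0,255))):
        q=proj(c,[506,-21,z]);cv2.circle(im,(int((q[0]-u0+.5)*400/70),int((q[1]-v0+.5)*400/70)),2,col,-1)
    ims.append(im)
cv2.imwrite('pics/chk.png',np.hstack(ims))
E
```

```text
time: 15.55
tool_pos: [549.7, -285.9, 252.8]
tcp_rot: [-3.111, -0.042, -1.097]
contact_force: [-0.5, 0.5, 0.4]
grip_width: 0.6
[-0.60687603  0.48675541  1.2863465   0.00798161  1.31690696  0.48726067] [ 549.69905118 -285.85170723  252.80516874]
scene pin_top [(array([507., -22., 116.]), 0.55)]
scene plunger_top [(array([552., -79., 122.]), 0.79)]
top pin_top [(array([507., -22., 119.]), 0.61)]
top plunger_top [(array([552., -78., 118.]), 0.82)]
```

View pics/chk.png

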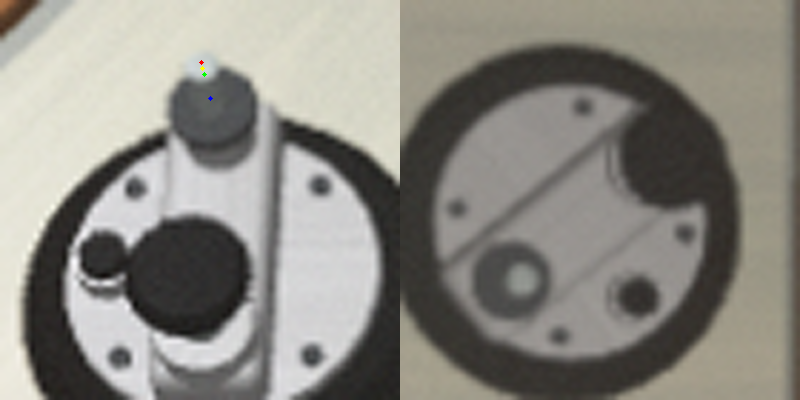

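The pin is well out (about 116 to 119 mm top height), but I can't tell the last tooth from the one before. I'll do two more strokes with the jaw axis turned across the plunger–pin line. Extra strokes are harmless.

```bash
python3 -m handwheel '{"translation":[[0,0.2,0],[0,0.2,0],[0,0.2,0],[0,0.2,0],[0,0.2,0],[0,0.2,0],[0,0.15,0],[0,0,0]],"twist":[0.11,0.11,0.11,0.11,0.11,0.11,0.11,0.11]}' 255
python3 -c "
from h import *
o=get_obs();print(o['joint_positions'])"
```

```text
time: 16.85
tool_pos: [549.7, -71.1, 255.1]
tcp_rot: [-3.11, -0.046, 0.339]
contact_force: [-1.1, -0.9, -0.3]
grip_width: 0.7
[-0.2954543   0.37687189  1.45486409  0.05503796  1.29150773 -0.65022578]
```

```bash
python3 -m handwheel '{"translation":[[0.02,-0.05,0],[0,0,-0.2],[0,0,-0.2],[0,0,-0.15],[0,0,-0.1],[0,0,0],[0,0,0],[0,0,0]],"twist":[0.11,0.1,0,0,0,0,0,0]}' 255
```

```text
time: 17.85
tool_pos: [554.2, -74.8, 158.9]
tcp_rot: [-3.117, -0.051, 0.69]
contact_force: [-0.1, 0.7, 0.4]
grip_width: 0.3
```

```bash
python3 -m handwheel '{"translation":[[-0.01,-0.03,-0.04],[0,0,-0.04],[0,0,0],[0,0,0],[0,0,0],[0,0,0],[0,0,0],[0,0,0]],"twist":[0,0,0,0,0,0,0,0]}' 255
```

```text
time: 18.85
tool_pos: [553.2, -79.9, 147.3]
tcp_rot: [-3.119, -0.052, 0.69]
contact_force: [-0.8, -0.9, 0.5]
grip_width: 0.6
```

Strokes 5 and 6:

```bash
python3 -m handwheel '{"translation":[[0,0,-0.05],[0,0,-0.045],[0,0,-0.045],[0,0,-0.045],[0,0,-0.035],[0,0,-0.03],[0,0,-0.02],[0,0,-0.025]],"twist":[0,0,0,0,0,0,0,0]}' 255
python3 -m handwheel '{"translation":[[0,0,0.05],[0,0,0.06],[0,0,0.05],[0,0,0.04],[0,0,0],[0,0,0],[0,0,0],[0,0,0]],"twist":[0,0,0,0,0,0,0,0]}' 255
```

```text
time: 19.85
tool_pos: [553.7, -80.0, 115.9]
tcp_rot: [-3.127, -0.058, 0.692]
contact_force: [-12.1, 1.8, 34.5]
grip_width: 0.6
time: 20.85
tool_pos: [552.7, -79.8, 145.6]
tcp_rot: [-3.124, -0.056, 0.692]
contact_force: [0.0, -0.4, -0.9]
grip_width: 0.4
```

```bash
python3 -m handwheel '{"translation":[[0,0,-0.05],[0,0,-0.045],[0,0,-0.045],[0,0,-0.045],[0,0,-0.03],[0,0,-0.025],[0,0,-0.02],[0,0,-0.025]],"twist":[0,0,0,0,0,0,0,0]}' 255
python3 -m handwheel '{"translation":[[0,0,0.05],[0,0,0.06],[0,0,0.05],[0,0,0.04],[0,0,0],[0,0,0],[0,0,0],[0,0,0]],"twist":[0,0,0,0,0,0,0,0]}' 255
python3 -m handwheel '{"translation":[[0,0,0.3],[0,0,0.3],[0,-0.3,0.1],[0,-0.35,0],[0,-0.35,0],[0,-0.35,0],[0,0,0],[0,0,0]],"twist":[0,0,0,0,0,0,0,0]}' 255
python3 - <<'E'
from h import *
ims=[]
for n in('scene','top'):
    c=shot(n,'chk2_%s.png'%n);im=c['img'][:,:,::-1]
    for l in('pin_top','plunger_top','release_top','glue','sander','driver'):
        print(n,l,[(np.round(w(c,d['position'])),round(d['score'],2)) for d in spot_point(n,l)[:2]])
    u,v=proj(c,[535,-55,100]);u0,v0=int(u)-35,int(v)-35
    im=cv2.resize(im[v0:v0+70,u0:u0+70],(400,400),interpolation=cv2.INTER_CUBIC)
    ims.append(im)
cv2.imwrite('pics/chk2.png',np.hstack(ims))
E
```

```text
time: 21.85
tool_pos: [553.3, -79.9, 115.9]
tcp_rot: [-3.133, -0.061, 0.695]
contact_force: [-12.3, 2.4, 35.4]
grip_width: 0.7
time: 22.85
tool_pos: [552.3, -79.6, 145.6]
tcp_rot: [-3.13, -0.06, 0.694]
contact_force: [-0.1, 0.4, -0.1]
grip_width: 0.1
time: 23.85
tool_pos: [550.8, -286.7, 252.8]
tcp_rot: [-3.129, -0.059, 0.697]
contact_force: [-0.3, 0.4, 0.3]
grip_width: 0.2
scene pin_top [(array([508., -22., 116.]), 0.38)]
scene plunger_top [(array([553., -79., 119.]), 0.71)]
scene release_top [(array([498., -77.,  58.]), 0.5)]
scene glue [(array([481., 180.,  17.]), 0.8), (array([463., 445.,   2.]), 0.75)]
scene sander [(array([622., 182.,  24.]), 0.63)]
scene driver [(array([462., 446.,   4.]), 0.83)]
top pin_top [(array([508., -23., 116.]), 0.56)]
top plunger_top [(array([550., -80., 117.]), 0.67)]
top release_top [(array([501., -75.,  62.]), 0.61)]
top glue [(array([483., 183.,  21.]), 0.57)]
top sander [(array([622., 185.,  18.]), 0.72)]
top driver [(array([464., 446.,  -1.]), 0.65)]
```

View pics/chk2.png

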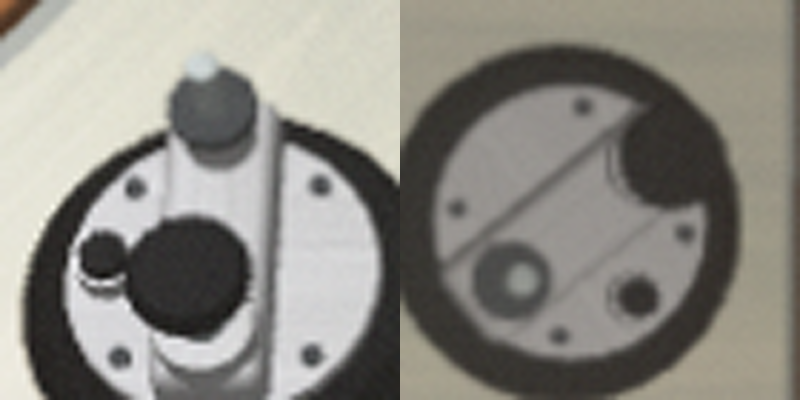

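Run:
```python
from h import *
for cam in('scene','top'):
    c=capture(cam)
    a=cv2.imread('pics/chk_%s.png'%cam,0);b=cv2.imread('pics/chk2_%s.png'%cam,0)
    u,v=proj(c,[507,-22,112]);u,v=int(u),int(v)
    A=a[v-9:v+10,u-9:u+10];B=b[v-9:v+10,u-9:u+10]
    print(cam,'maxdiff',np.abs(A.astype(int)-B).max())
    B=b[v-8:v+9,u-8:u+9].astype(float)
    ys,xs=np.where((b[v-8:v+9,u-8:u+9]>160 if cam=='scene' else b[v-8:v+9,u-8:u+9]>130))
    print('bright centroid',xs.mean()+u-8,ys.mean()+v-8,len(xs))
    for z in(95,111,115,119): print(z,proj(c,[507,-22,z]))
    print(b[v-8:v+9,u-8:u+9])
```

```text
scene maxdiff 12
bright centroid 205.07865168539325 248.0730337078652 178
95 [207.36240863 256.29283945]
111 [206.28101605 252.12556357]
115 [206.00643443 251.0661415 ]
119 [205.73013029 249.99954536]
[[219 218 218 217 219 218 221 220 218 216 219 221 216 215 212 213 213]
 [218 217 218 218 220 221 220 220 218 219 217 218 216 214 214 214 217]
 [219 218 219 220 220 220 222 220 220 220 218 216 215 215 214 216 216]
 [218 219 221 221 221 221 222 219 219 217 219 217 215 213 217 215 215]
 [221 222 223 221 221 219 219 214 215 212 213 217 218 216 215 213 219]
 [222 224 222 222 220 219 216 212 207 201 206 215 215 217 216 216 214]
 [222 222 221 223 220 215 212 212 206 203 194 207 217 214 214 214 215]
 [223 221 223 222 213 208 213 209 210 205 186 174 180 196 212 215 217]
 [221 221 221 223 211 196 203 210 209 204 170 115  98 131 169 196 213]
 [220 222 220 214 192 152 162 183 187 164 124  90  83  83  95 135 178]
 [223 222 219 194 127  92 100 119 124 107  94  89  86  83  81  82 108]
 [221 220 208 159  96  85  93  93  93  99  96  89  84  83  82  80  77]
 [223 214 174 107  86  86  90  95  96  96  92  
[... 1013 characters left out ...]
 74  75  75  86 113 138 141 133 112  86  83 118 143 151 149]
 [ 77  76  75  77  80  96 127 144 145 143 126  96  82 114 141 148 148]
 [ 79  76  73  75  80 100 131 146 148 146 129  97  83 114 139 146 142]
 [ 80  76  76  77  81  94 123 141 146 141 117  83  80 114 137 140 134]
 [ 88  75  77  74  75  84  98 113 117 111  90  77  87 120 133 132 138]
 [108  78  75  73  76  75  77  87  87  80  75  80 104 125 130 138 146]
 [119  92  79  77  78  76  76  77  76  76  81  94 118 134 141 148 150]
 [128 121  98  83  78  78  75  75  78  78  94 114 136 144 147 149 149]
 [124 133 122 109 101  90  86  91  96 100 115 135 145 150 148 149 149]
 [106 129 136 137 137 136 130 126 124 124 136 147 152 148 145 147 150]]
```

The pin region is identical after strokes 4 and 6, so the pin had already reached its last tooth. The plunger is up, the bystanders are in place and the arm is clear, so I'll hand in.

```bash
python3 -c "
from plant import *
print(close_job(), get_obs()['time'])"
```

```text
the job is handed in; nothing more can be done
the job is handed in; nothing more can be done
```

I pumped the plunger six times with the shut fingertips and handed the job in at about 25 s; no verdict was reported. Each stroke went to the hard stop at a TCP height of about 116 mm, and I lifted clear of the cap each time so the plunger came back up freely.

**Pin:** The networks put its top at about 116 mm after both stroke 4 and stroke 6 (one view after stroke 4 gave 119), against about 118.5 mm expected for fully out. That alone cannot tell the last tooth from the one before it (about 114 mm). The pin's pixels did not change between strokes 4 and 6, so I take it to be on the last tooth.

**Plunger:** Its top read 117–119 mm at the end, against 118 mm when up.

**Bystanders:** The glue bottle, sanding block and screwdriver read within about 5 mm of their first positions, which is within the networks' accuracy. The release button shows no change in the pictures.

**Forces:** The first stroke peaked at 71 N vertically (about 75 N in all) at the wrist, because I pushed harder while finding the stop. Later strokes read about 31–36 N at the end of each press. The tool picked up a tilt of about 0.06 rad from pressing, which the interface could not correct and which did no harm.

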